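Set the throttle valve of the probe branch two turns off its stop and hold it

TASK

Two valves stand on the seawater manifold: work only on the one in whose branch the brass temperature probe is screwed (the other branch has a black blanking plug there; leave its valve as it is). Take that valve's wheel by its black crank handle, close it clockwise until it comes up against its stop, then back it off exactly two full turns, and finish still gripping the handle and holding the wheel still there, so that I can nip up the gland nut. Do not disturb the other things on the bench.

Things in the scene. Friction and masses are not known exactly. Their poses are not given: they have to be found in the camera images.
- manifold: two-branch seawater manifold of grey 42 mm pipes on an aluminium skid plate (370 by 380 mm), fixed on the bench, under 90 mm high but for valves and fittings; origin at bench height midway between the valves, x along the branches, z up. Valve a stands 120 mm to +y, valve b 120 mm to -y; each branch has an instrument port 115 mm to +x of its valve
- probe: brass temperature probe fitting, hexagon foot 35 mm across, 68 mm tall, screwed upright into the instrument port of one of the two branches, 115 mm from that branch's valve axis; origin at its foot, 87 mm above the bench, so its top is at 155 mm, below the wheels
- plug: black plastic hexagon blanking plug, 40 mm across, 22 mm tall, in the instrument port of the other branch; origin at its foot, 87 mm above the bench
- valve_a: steel bonnet and yoke of valve a, fixed on its branch pipe; origin on the valve's vertical axis, 88 mm above the bench. Its x axis points to where the crank handle stands when that valve is shut (a different direction each time)
- hub_a (a point): centre of valve a's green handwheel (128 mm outside, rim 17 mm thick, three spokes), on its vertical axis at mid-height of the rim, 172 mm above the bench. The hub nut ends 12 mm above this point; a 13 mm chrome stem rises through it 4 mm a turn of opening: flush with the nut when shut, 8 mm proud at two turns
- handle_a (a point): centre (half-way up) of valve a's black crank handle (the part grip_a), an upright cylinder 23 mm in diameter and 60 mm long on the wheel's rim, 55 mm from the wheel's axis; this point is 43 mm above the rim's middle, the lower end 11 mm above it. The handle revolves freely on its own upright pin, so a gripper may keep its direction while going round
- wheel_a (a joint): turn of valve a's handwheel in rad, 0 at the firm closing stop, growing anticlockwise seen from above as the valve opens (one turn = 6.283); it starts between 0.4 and 1.1 turns open and could be opened to about four turns. Turning takes about 4 N at the handle; it stays where it is left
- valve_b: steel bonnet and yoke of valve b, fixed on its branch pipe; origin on the valve's vertical axis, 88 mm above the bench. Its x axis points to where the crank handle stands when that valve is shut (a different direction each time)
- hub_b (a point): centre of valve b's green handwheel (128 mm outside, rim 17 mm thick, three spokes), on its vertical axis at mid-height of the rim, 172 mm above the bench. The hub nut ends 12 mm above this point; a 13 mm chrome stem rises through it 4 mm a turn of opening: flush with the nut when shut, 8 mm proud at two turns
- handle_b (a point): centre (half-way up) of valve b's black crank handle (the part grip_b), an upright cylinder 23 mm in diameter and 60 mm long on the wheel's rim, 55 mm from the wheel's axis; this point is 43 mm above the rim's middle, the lower end 11 mm above it. The handle revolves freely on its own upright pin, so a gripper may keep its direction while going round
- wheel_b (a joint): turn of valve b's handwheel in rad, 0 at the firm closing stop, growing anticlockwise seen from above as the valve opens (one turn = 6.283); it starts between 0.4 and 1.1 turns open and could be opened to about four turns. Turning takes about 4 N at the handle; it stays where it is left
- housing: loose dull titanium housing tube standing upright, 80 mm in diameter, 150 mm tall; origin at the centre of its underside. Leave alone
- cover: loose white plastic pump cover, 120 mm across, 50 mm tall; origin at the centre of its underside. Leave alone
- indicator: loose black dial indicator on a foot block with rubber feet, about 60 by 90 mm and 110 mm tall; origin at the centre of its underside. Leave alone

How it is judged:
By the outcome, as a careful person would: the job done as asked, in the order asked, and still so for the second after the job is handed in, while the arm keeps its last pose, push and grip.
It also fails if it takes over 64 s, if anything falls off the work surface, if the arm or the gripper's body presses on something with over 40 N, if the wrist force passes 120 N, or if a joint passes its speed limit or range.

ROBOT

A 6-joint arm with a two-finger parallel gripper is mounted at the origin on the work surface. World frame = base frame: x ahead of the robot, y to its left, z up, the work surface at z = 0. Lengths are in m, angles in rad, forces in N, time in s.
With the tool pointing down it reaches from about 0.3 to 0.775 m from the base axis. Payload 14.6 kg.
Tool frame: the origin (TCP) lies midway between the tips of the shut fingers; the grasp point (between the pads) lies 19 mm behind it (ctrl.tcp_to_grasp is the distance from the TCP to the grasp point, in m); x points along the fingers, y is the direction in which the jaws open and shut, and the axes are right-handed (so a half turn about x gives the same grasp; the last joint's range is limited). The gripper opens to 94 mm and grips with 3 to 60 N. Pads are 16 mm wide; open, the fingers measure 119 mm over their backs; the gripper's body (75 mm by 177 mm) begins 78 mm behind the grasp point.
Start: joints at [1.151, 0.3, 1.521, -0, 1.321, -0.067], TCP at [0.19, 0.516, 0.205] pointing down, gripper open.
Joint ranges: [-3.03, 3.03], [-0.79, 2.21], [0.23, 2.52], [-1.04, 4.18], [0, 3.07], [-2.55, 2.55]. Speed limits (rad/s): [2.22, 2.22, 2.57, 3.14, 3.14, 3.14].

INTERFACE

Orientations are given as [roll, pitch, yaw] about the fixed x, y, z axes, in that order (R = Rz(yaw) Ry(pitch) Rx(roll)).
In Python, from station import ctrl gives the robot as it stands.
- The arm moves only by the tool jog_arm, never from a script. Its argument "rows" is one flat list of numbers, 7 for each row, row after row: the shift along the world's x, y, z in m, then the turn, a rotation vector about the world's x, y, z in degrees, then the closure, from 0 (fully open) to 1 (shut). A call has 1 to 8 rows; each row shifts and turns the commanded pose from where the row before left it; what a row does not reach is not made up. A row lasts 1/12 s, in which the tool goes at most 41.7 mm and 7.16 degrees, less where a joint would pass 70% of its speed; a pose out of reach is approached as far as the arm can. A call with a gripper value outside its range is refused whole. The fingers move at their own pace and stop on an object; "squeeze" is the grip in N (left out, the last holds). Time passes only in rows, so rows that do not move let the fingers close. It gives the time, the measured TCP pose, the force and the opening at its end, in the units of the state.
- ctrl.get_obs(): the state, without advancing time (a new reading comes with each control period).
- ctrl.camera(name): name is "scene" or "top" or "wrist"; returns (picture, depth): 384x512x3 uint8, red, green, blue; 384x512 float32, m along the optical axis (not along the pixel's ray), 0 where there is no reading.
- ctrl.camera_model(name): a dict with "K" (3x3 intrinsics, pixels), "dist" ([k1, k2, p1, p2, k3] as OpenCV has them; the pictures are not rectified), "extrinsics" (4x4, takes a point from camera to world coordinates). Camera axes: x right, y down, z forward; pixel columns grow to the right and rows downward; lengths in m; the calibration is good to about 2 mm. A picture is of the moment at which its call begins: read the wrist's pose just before it. camera_model takes no time and is no camera call; for the wrist camera it gives the pose at the moment of the call.
- ctrl.hand_in(): hands the job in, once; it reports no verdict.
The state is a dict: "time_s": time; "qpos": joint angles; "joint_vel": joint speeds; "tau": joint torques, N m; "ee_pos": TCP position; "eef_rot": TCP orientation; "force": force on the tool from outside, world axes, zero at the start; "moment": the same for the moment, N m; "grip_width": finger opening in m.
Only numpy, scipy, OpenCV 4.12 (cv2) and the standard library are available. Lean on these libraries where they do the work, as an engineer would, in place of code of your own. Each camera call takes 0.05 s, during which the arm holds its last target.

## Working session

There is one attempt and no reset: what is moved stays moved. The work goes in short steps, Python scripts to look and compute and a tool call to move; the robot and the scene stay as the last step left them, time stands still between calls to the robot, and variables do not carry over. Pictures are saved under pics/ and viewed, and the job is handed in when it is done.

Besides the shell and the picture viewer there is one more tool, called after ">>>" as name(argument=value, ...) on one line, values as JSON. jog_arm: Moves the arm, as the interface text tells. Its arguments: {"type":"object","properties":{"rows":{"type":"array"},"squeeze":{"type":"number"}},"required":["rows"]}

```bash
ls; mkdir -p pics; python3 - <<'E'
from station import ctrl
import cv2
for n in ("scene","top"):
    p,d=ctrl.camera(n); cv2.imwrite(f"pics/{n}0.png",p[:,:,::-1])
    m=ctrl.camera_model(n); print(m["K"],m["dist"],m["extrinsics"])
o=ctrl.get_obs(); print(o)
E
```

```text
pics
[[404.02177865   0.         253.27288575]
 [  0.         404.02177865 187.55860287]
 [  0.           0.           1.        ]] [0.04179739 0.         0.         0.         0.        ] [[-0.10684478  0.60455125 -0.78936809  1.47050773]
 [ 0.99426712  0.06166438 -0.08735211  0.07778592]
 [-0.00413293 -0.79417586 -0.60767395  0.82697687]
 [ 0.          0.          0.          1.        ]]
[[444.27442102   0.         253.83815687]
 [  0.         444.27442102 196.57695302]
 [  0.           0.           1.        ]] [-0.16522959  0.          0.          0.          0.        ] [[-0.02317377 -0.99336028  0.11268683  0.40772508]
 [-0.99963841  0.02148614 -0.01616799  0.00252043]
 [ 0.01363943 -0.11302075 -0.99349901  1.61926788]
 [ 0.          0.          0.          1.        ]]
{'time_s': 0.1, 'qpos': array([ 1.15136416e+00,  3.00417884e-01,  1.52151230e+00, -1.10856712e-05,
        1.32068516e+00, -6.66147598e-02]), 'joint_vel': array([ 0.0009054 , -0.00242286, -0.00260474, -0.00022071, -0.00063495,
        0.00128032]), 'tau': array([ 1.18039265e-03, -5.32644689e+01, -3.53288949e+01,  7.10073486e-02,
        2.34126515e-02,  6.34156237e-06]), 'ee_pos': array([0.18996808, 0.51590664, 0.20494461]), 'eef_rot': array([-1.6269117 ,  1.56977359, -1.97972636]), 'force': array([0.53571   , 0.22857816, 0.13970768]), 'moment': array([ 0.01425358,  0.01300247, -0.03918759]), 'grip_width': 0.0941367832455311}
```

View pics/scene0.png

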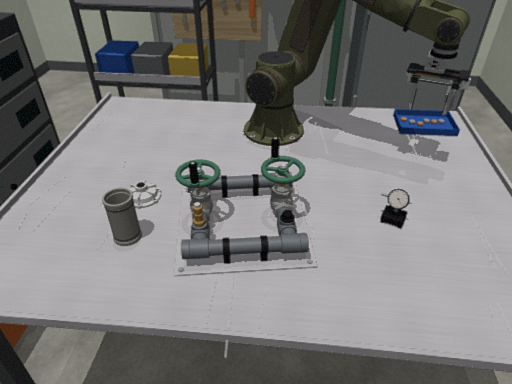

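View pics/top0.png

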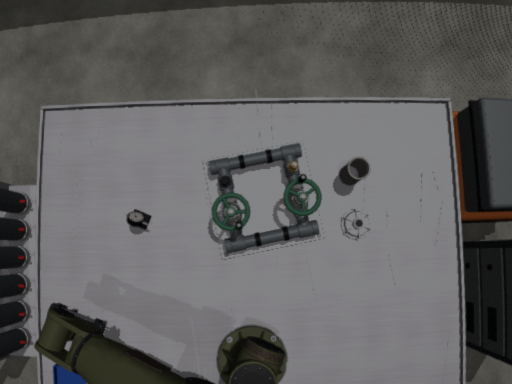

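The top view shows the brass probe at about (293,167), in the branch of the right-hand wheel at (303,197), whose handle is at about (302,178). The plug is at (225,182), in the left branch. So the right-hand wheel (world -y) is the one to work. Next I measure it.

```bash
cat > h.py <<'E'
from station import ctrl
import numpy as np, cv2
def ray(m,uv):
    K=np.array(m["K"]);D=np.array(m["dist"]);E=np.array(m["extrinsics"])
    p=cv2.undistortPoints(np.array(uv,float).reshape(-1,1,2),K,D).reshape(-1,2)
    d=np.c_[p,np.ones(len(p))]@E[:3,:3].T
    return E[:3,3],d
def plane(m,uv,z):
    o,d=ray(m,uv); return o+d*((z-o[2])/d[:,2])[:,None]
def proj(m,P):
    E=np.linalg.inv(np.array(m["extrinsics"]))
    return cv2.projectPoints(np.array(P,float).reshape(-1,1,3),cv2.Rodrigues(E[:3,:3])[0],E[:3,3],np.array(m["K"]),np.array(m["dist"]))[0].reshape(-1,2)
def circ(P):
    A=np.c_[2*P[:,:2],np.ones(len(P))]; s=np.linalg.lstsq(A,(P[:,:2]**2).sum(1),rcond=None)[0]
    return s[:2],np.sqrt(s[2]+s[0]**2+s[1]**2)
E
python3 - <<'E'
from h import *
for n in ("scene","top"):
    p=cv2.imread(f"pics/{n}0.png"); hsv=cv2.cvtColor(p,cv2.COLOR_BGR2HSV)
    g=cv2.inRange(hsv,(65,90,40),(90,255,255))
    if n=="scene": g[:,320:]=0; g[:140]=0
    m=ctrl.camera_model(n)
    N,l,s,c=cv2.connectedComponentsWithStats(g)
    for i in range(1,N):
        if s[i,4]<80: continue
        cs,_=cv2.findContours((l==i).astype(np.uint8),cv2.RETR_EXTERNAL,cv2.CHAIN_APPROX_NONE)
        h=cv2.convexHull(max(cs,key=len)).reshape(-1,2)
        P=plane(m,h,.172); print(n,s[i],circ(P))
    x={"top":(260,140,100,110),"scene":(140,130,180,150)}[n]
    crop=p[x[1]:x[1]+x[3],x[0]:x[0]+x[2]]; k=4
    cv2.imwrite(f"pics/{n}_z.png",cv2.resize(crop,None,fx=k,fy=k,interpolation=cv2.INTER_CUBIC))
E
```

```text
scene [262 157  42  26 524] (array([0.5235553 , 0.05651938]), np.float64(0.06261036229815474))
scene [176 160  43  28 473] (array([ 0.56758324, -0.1789379 ]), np.float64(0.06303955643270454))
top [284 179  37  37 427] (array([ 0.56853113, -0.17969661]), np.float64(0.05997475401345913))
top [213 193  36  38 419] (array([0.52535578, 0.05625442]), np.float64(0.05982404592848885))
```

```bash
ls pics
```

```text
scene0.png
scene_z.png
top0.png
top_z.png
```

View pics/scene_z.png

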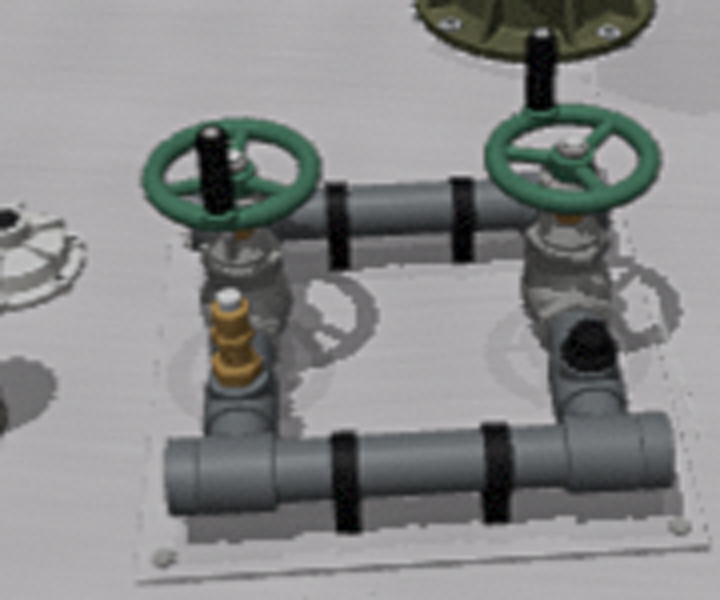

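View pics/top_z.png

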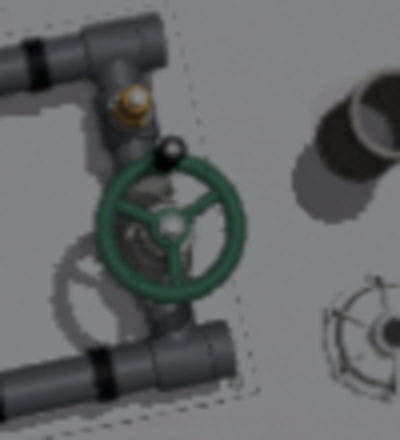

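Both views agree: the probe's valve hub is at about (0.568,-0.179). The handle shows in the top crop at (172,150), and its top shows in the scene crop at (211,133).

```bash
python3 - <<'E'
from h import *
for n,uv in (("top",(260+172/4,140+150/4)),("scene",(140+211/4,130+132/4))):
    m=ctrl.camera_model(n); P=plane(m,[uv],.245)[0]; d=P[:2]-[.568,-.1793]; print(n,P,np.hypot(*d),np.degrees(np.arctan2(d[1],d[0])))
# scene handle axis middle
m=ctrl.camera_model("scene"); P=plane(m,[(140+214/4,130+170/4)],.215)[0];print(P)
from scipy.spatial.transform import Rotation as R
o=ctrl.get_obs(); print(R.from_euler('xyz',o['eef_rot']).as_matrix().round(3))
E
```

```text
top [ 0.62055155 -0.17563699  0.245     ] 0.052679057302688896 3.987253067838465
scene [ 0.62687155 -0.17202452  0.245     ] 0.059319408919260144 7.045023078976123
[ 0.62688158 -0.17294506  0.215     ]
[[-0.     0.346  0.938]
 [-0.001  0.938 -0.346]
 [-1.    -0.001 -0.   ]]
```

>>> jog_arm(rows=[0,0,0.04,0,0,0,0,0,0,0.04,0,0,0,0,0.02,-0.03,0.03,0,0,0,0,0.02,-0.035,0.015,0,0,0,0,0.02,-0.035,0,0,0,0,0,0.02,-0.035,0,0,0,0,0,0.02,-0.035,0,0,0,0,0,0.02,-0.035,0,0,0,0,0])

```text
time_s: 0.77
ee_pos: [0.3075, 0.3138, 0.3265]
eef_rot: [-1.757, 1.571, -2.109]
force: [1.1, 0.8, 0.7]
grip_width: 0.094
```

>>> jog_arm(rows=[0.02,-0.035,0,0,0,0,0,0.02,-0.035,0,0,0,0,0,0.02,-0.035,0,0,0,0,0,0.02,-0.035,0,0,0,0,0,0.02,-0.035,0,0,0,0,0,0.02,-0.035,0,0,0,0,0,0.02,-0.035,0,0,0,0,0,0.02,-0.035,0,0,0,0,0])

```text
time_s: 1.43
ee_pos: [0.4676, 0.0335, 0.3266]
eef_rot: [2.888, 1.571, 2.535]
force: [0.5, 0.4, 0.8]
grip_width: 0.0937
```

>>> jog_arm(rows=[0.02,-0.035,0,0,0,0,0,0.02,-0.035,0,0,0,0,0,0.02,-0.035,0,0,0,0,0,0.02,-0.035,0,0,0,0,0,0.02,-0.03,0,0,0,0,0,0,0,0,0,0,0,0,0,0,0,0,0,0,0])

```text
time_s: 2.02
ee_pos: [0.5674, -0.1357, 0.3251]
eef_rot: [-3.106, 1.568, 2.823]
force: [-0.1, 0.7, -0.2]
grip_width: 0.0942
```

```bash
python3 - <<'E'
from h import *
import pickle
m=ctrl.camera_model("wrist"); o=ctrl.get_obs(); p,d=ctrl.camera("wrist"); cv2.imwrite("pics/w1.png",p[:,:,::-1]); pickle.dump((m,o,d),open("w1.pkl","wb"))
print(m,o['ee_pos'],o['qpos'])
E
```

```text
{'K': array([[316.90643598,   0.        , 251.87930719],
       [  0.        , 316.90643598, 186.21009552],
       [  0.        ,   0.        ,   1.        ]]), 'dist': array([-0.00186527,  0.        ,  0.        ,  0.        ,  0.        ]), 'extrinsics': array([[ 3.47014260e-01,  9.07129080e-01,  2.38113285e-01,
         4.97323869e-01],
       [ 9.37859517e-01, -3.35858389e-01, -8.72849879e-02,
        -1.09813740e-01],
       [ 7.93593336e-04,  2.53605946e-01, -9.67307291e-01,
         5.04468401e-01],
       [ 0.00000000e+00,  0.00000000e+00,  0.00000000e+00,
         1.00000000e+00]])} [ 0.56738898 -0.13571796  0.32512415] [-2.97587617e-01  3.22382286e-01  1.21914907e+00  5.21359917e-05
  1.60249392e+00 -1.51345013e+00]
```

View pics/w1.png

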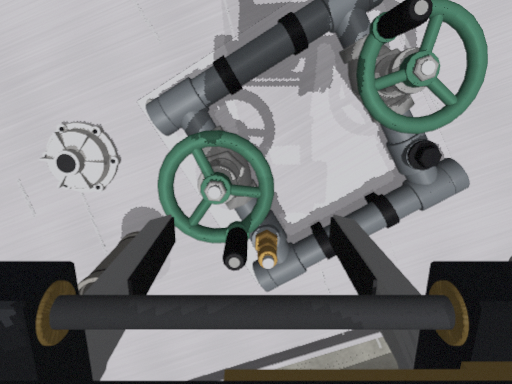

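The wrist view shows the target wheel centred near (216,187), the handle's top face at about (234,262) and the probe at (268,250).

```bash
python3 - <<'E'
from h import *
import pickle
m,o,d=pickle.load(open("w1.pkl","rb"))
p=cv2.imread("pics/w1.png"); g=cv2.inRange(cv2.cvtColor(p,cv2.COLOR_BGR2HSV),(65,90,40),(90,255,255))
g[:,310:]=0
cs,_=cv2.findContours(g,cv2.RETR_EXTERNAL,cv2.CHAIN_APPROX_NONE)
h=cv2.convexHull(max(cs,key=len)).reshape(-1,2); print(circ(plane(m,h,.172)))
P=plane(m,[(234,262)],.245)[0]; print(P)
P=plane(m,[(216,187.5)],.190)[0]; print("stem/hub nut",P)
P=plane(m,[(268,262)],.155)[0]; print("probe",P)
cv2.imwrite("pics/w1z.png",cv2.resize(p[170:290,150:300],None,fx=4,fy=4,interpolation=cv2.INTER_CUBIC))
E
```

```text
(array([ 0.5685894, -0.1775995]), np.float64(0.06277641970641804))
[ 0.6219515  -0.17292412  0.245     ]
stem/hub nut [ 0.56322558 -0.17321624  0.19      ]
probe [ 0.67954852 -0.1560325   0.155     ]
```

View pics/w1z.png

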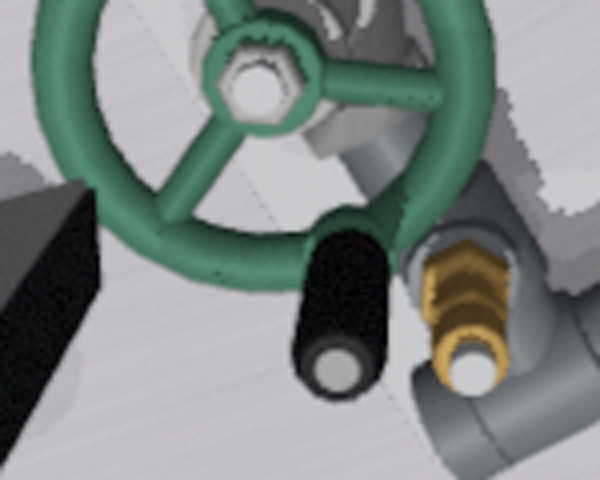

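>>> jog_arm(rows=[0.025,-0.018,0,0,0,0,0,0.03,-0.019,0,0,0,0,0,0,0,-0.03,0,0,0,0,0,0,-0.03,0,0,0,0,0,0,-0.03,0,0,0,0,0,0,-0.02,0,0,0,0,0,0,-0.01,0,0,0,0,0,0,0,0,0,0,0], squeeze=30)

```text
time_s: 2.73
ee_pos: [0.6215, -0.1702, 0.2052]
eef_rot: [-3.14, 1.568, 2.792]
force: [-0.2, 0.0, -0.1]
grip_width: 0.094
```

```bash
python3 - <<'E'
from h import *
import pickle
m=ctrl.camera_model("wrist"); o=ctrl.get_obs(); p,d=ctrl.camera("wrist"); cv2.imwrite("pics/w2.png",p[:,:,::-1]); pickle.dump((m,o,d),open("w2.pkl","wb"))
print(o['ee_pos'],o['force'],plane(m,[(214,192)],.188))
E
```

```text
[ 0.62147344 -0.17020265  0.20516752] [-0.16719845  0.04014892 -0.09818605] [[ 0.59497918 -0.18632674  0.188     ]]
```

View pics/w2.png

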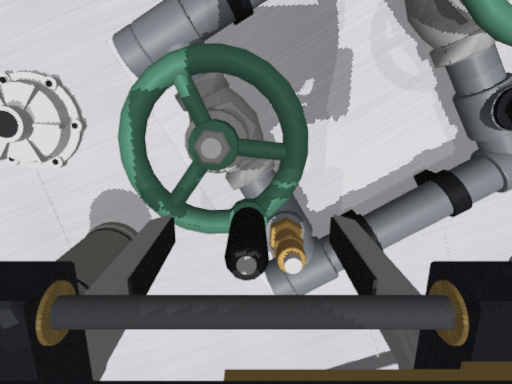

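The fingers straddle the handle (top at (247,266)), clear of the wheel. I'll refine the position before closing.

```bash
python3 - <<'E'
from h import *
import pickle
m,o,d=pickle.load(open("w2.pkl","rb"))
p=cv2.imread("pics/w2.png"); g=cv2.inRange(cv2.cvtColor(p,cv2.COLOR_BGR2HSV),(65,90,40),(90,255,255))
g[:,310:]=0
cs,_=cv2.findContours(g,cv2.RETR_EXTERNAL,cv2.CHAIN_APPROX_NONE)
h=cv2.convexHull(max(cs,key=len)).reshape(-1,2); h=h[h[:,1]<200]; print(circ(plane(m,h,.172)))
for uv in ((247,266),(247,264)): print(plane(m,[uv],.245)[0])
print(plane(m,[(211,148)],.186)[0])
E
```

```text
(array([ 0.56795798, -0.17801745]), np.float64(0.06300550891959994))
[ 0.62265    -0.17306357  0.245     ]
[ 0.62164007 -0.17268916  0.245     ]
[ 0.56813317 -0.17783691  0.186     ]
```

>>> jog_arm(rows=[0.001,-0.003,0,0,0,0,0,0,0,0,0,0,0,1,0,0,0,0,0,0,1,0,0,0,0,0,0,1,0,0,0,0,0,0,1,0,0,0,0,0,0,1,0,0,0,0,0,0,1,0,0,0,0,0,0,1], squeeze=30)

```text
time_s: 3.45
ee_pos: [0.6232, -0.1744, 0.2066]
eef_rot: [-2.175, 1.571, -2.528]
force: [-0.8, 0.6, 0.7]
grip_width: 0.0508
```

>>> jog_arm(rows=[0,0,0,0,0,0,1,0,0,0,0,0,0,1,0,0,0,0,0,0,1])

```text
time_s: 3.7
ee_pos: [0.6232, -0.1745, 0.2066]
eef_rot: [-2.758, 1.571, -3.111]
force: [1.4, 0.1, 0.2]
grip_width: 0.0308
```

>>> jog_arm(rows=[0,0,0,0,0,0,1,0,0,0,0,0,0,1,0,0,0,0,0,0,1,0,0,0,0,0,0,1])

```text
time_s: 4.03
ee_pos: [0.6233, -0.1744, 0.2066]
eef_rot: [0.4, 1.57, 0.047]
force: [1.9, 0.4, -0.8]
grip_width: 0.0226
```

```bash
cat > c.py <<'E'
from h import *
import sys
cx,cy,r=.568,-.178,.055
def rows(a0,step,n):
    a=np.radians(a0+step*np.arange(n+1)); P=np.c_[cx+r*np.cos(a),cy+r*np.sin(a)]
    return np.round(np.diff(P,axis=0)*1000,1)
if __name__=="__main__":
    o=ctrl.get_obs(); e=o['ee_pos']; d=e[:2]-[cx,cy]
    print(o['time_s'],e.round(4),'r',np.hypot(*d).round(4),'ang',np.degrees(np.arctan2(d[1],d[0])).round(2),o['force'].round(1),o['grip_width'].round(4))
E
python3 c.py; python3 -c "
from c import *
for k in range(3):print(rows(4-120*k,-15,8).tolist())"
```

```text
[[-0.9, -14.3], [-4.6, -13.6], [-7.9, -12.0], [-10.8, -9.5], [-12.8, -6.4], [-14.1, -2.9], [-14.3, 0.9], [-13.6, 4.6]]
[[-12.0, 7.9], [-9.5, 10.8], [-6.4, 12.8], [-2.9, 14.1], [0.9, 14.3], [4.6, 13.6], [7.9, 12.0], [10.8, 9.5]]
[[12.8, 6.4], [14.1, 2.9], [14.3, -0.9], [13.6, -4.6], [12.0, -7.9], [9.5, -10.8], [6.4, -12.8], [2.9, -14.1]]Traceback (most recent call last):
  File "c.py", line 9, in <module>
    print(o['time_s'],e.round(4),'r',np.hypot(*d).round(4),'ang',np.degrees(np.arctan2(d[1],d[0])).round(2),o['force'].round(1),o['grip_width'].round(4))
                                                                                                                                ^^^^^^^^^^^^^^^^^^^^^
AttributeError: 'float' object has no attribute 'round'
```

>>> jog_arm(rows=[-0.0009,-0.0143,0,0,0,0,1,-0.0046,-0.0136,0,0,0,0,1,-0.0079,-0.012,0,0,0,0,1,-0.0108,-0.0095,0,0,0,0,1,-0.0128,-0.0064,0,0,0,0,1,-0.0141,-0.0029,0,0,0,0,1,-0.0143,0.0009,0,0,0,0,1,0,0,0,0,0,0,1])

```text
time_s: 4.7
ee_pos: [0.5561, -0.2318, 0.2067]
eef_rot: [2.519, 1.569, 2.166]
force: [-2.6, 4.1, -2.4]
grip_width: 0.0222
```

```bash
sed -i "s/o\['grip_width'\].round(4)/o['grip_width']/" c.py; python3 c.py
```

```text
4.7 [ 0.5561 -0.2318  0.2067] r 0.0551 ang -102.48 [-2.6  4.1 -2.4] 0.022184893076427698
```

```bash
python3 - <<'E'
from h import *
import pickle
for f,st in (("w1",(214,191)),("w2",(211,148))):
    m,o,d=pickle.load(open(f+".pkl","rb")); E=m["extrinsics"]
    u0,v0=st
    v,u=np.mgrid[v0-14:v0+15,u0-14:u0+15]; uv=np.c_[u.ravel(),v.ravel()]
    oo,dd=ray(m,uv); P=oo+dd*d[uv[:,1],uv[:,0]][:,None]
    Z=P[:,2].reshape(29,29)*1000
    print(f); print(Z[::2,::2].round(0).astype(int))
E
```

```text
w1
[[157 158 172 175 177 177 177 177 177 177 178 176 172 166 157]
 [157 158 176 176 178 177 177 177 177 176 177 176 177 174 167]
 [158 176 177 176 177 180 180 180 177 177 176 178 177 176 173]
 [157 177 177 178 184 183 185 183 185 184 184 178 177 177 176]
 [175 175 176 176 185 185 184 183 183 185 184 181 176 178 176]
 [179 178 176 183 183 184 187 187 186 186 184 504 176 178 178]
 [176 177 182 184 184 187 187 188 188 188 184 183 182 176 177]
 [177 177 184 182 186 186 187 189 187 188 184 184 182 178 176]
 [177 177 176 185 188 188 187 186 186 186 185 185 184 177 177]
 [  5 177 176 184 186 188 187 187 186 188 184 185 177 177 176]
 [  6 178 178 177 184 186 188 187 188 185 182 182 177 176 176]
 [  0 172 176 176 183 183 186 183 185 184 185 176 177 176 158]
 [170 174 174 177 175 176 177 177 178 181 176 179 177 159 157]
 [173 175 174 176 175 177 177 177 177 177 176 175 157  70  72]
 [175 176 177 175 173 172   5   5   5   5   7   8   8  70  71]]
w2
[[177 178 183 183 184 183 184 184 185 183 184 183 183 181 176]
 [176 183 184 184 184 183 184 184 183 184 184 184 185 183 177]
 [177 183 184 183 184 183 186 188 186 185 185 184 185 183 181]
 [183 185 184 184 187 188 187 187 187 188 186 184 183 183 182]
 [184 184 185 187 185 187 187 187 187 187 189 186 185 183 183]
 [184 184 188 188 187 188 186 187 187 187 186 187 184 185 184]
 [184 184 186 186 187 187 186 186 187 187 186 188 184 183 184]
 [184 184 188 187 187 187 186 188 187 186 187 187 186 184 183]
 [185 184 187 186 187 188 187 187 186 187 188 186 184 183 184]
 [183 184 188 188 187 187 188 187 186 187 187 187 186 184 183]
 [184 183 184 187 186 187 188 187 186 187 186 187 185 184 184]
 [178 184 184 184 188 187 187 187 186 187 187 183 185 184 182]
 [177 183 185 183 183 184 187 188 188 183 184 183 184 182 177]
 [177 176 183 185 184 183 185 184 183 184 185 184 183 176 177]
 [176 177 184 183 183 182 184 184 185 184 185 183 177 177 178]]
```

```bash
cat > stem.py <<'E'
from h import *
import pickle
def stem(m,d,c=(.568,-.178),nutr=.0115):
    v,u=np.mgrid[0:384,0:512]; uv=np.c_[u.ravel(),v.ravel()]
    dz=d.ravel(); k=dz>0.1; oo,dd=ray(m,uv[k]); P=oo+dd*dz[k][:,None]
    # fine-centre via near-hub points
    q=np.hypot(P[:,0]-c[0],P[:,1]-c[1])
    s=P[(q<.005)&(P[:,2]>.18)&(P[:,2]<.21)]; n=P[(q>.008)&(q<nutr)&(P[:,2]>.18)&(P[:,2]<.1865)]
    return len(s),len(n),np.median(s[:,2])*1e3,np.mean(s[:,2])*1e3,np.median(n[:,2])*1e3,np.mean(n[:,2])*1e3
if __name__=="__main__":
    for f in ("w1","w2"):
        m,o,d=pickle.load(open(f+".pkl","rb")); print(stem(m,d))
E
python3 stem.py
```

```text
(72, 151, np.float64(186.880081202671), np.float64(186.91066072182366), np.float64(183.6752373394599), np.float64(183.48611038807528))
(198, 422, np.float64(187.0962129709142), np.float64(187.04740085451428), np.float64(183.50473307681253), np.float64(183.4786037169757))
```

```bash
python3 -c "
from c import *
print(rows(-101,-15,8).tolist())"
```

```text
[[-13.6, 4.6], [-12.0, 7.9], [-9.5, 10.8], [-6.4, 12.8], [-2.9, 14.1], [0.9, 14.3], [4.6, 13.6], [7.9, 12.0]]
```

>>> jog_arm(rows=[-0.0136,0.0046,0,0,0,0,1,-0.012,0.0079,0,0,0,0,1,-0.0095,0.0108,0,0,0,0,1,-0.0064,0.0128,0,0,0,0,1,-0.0029,0.0141,0,0,0,0,1,0.0009,0.0143,0,0,0,0,1,0,0,0,0,0,0,1])

```text
time_s: 5.28
ee_pos: [0.5147, -0.1662, 0.2066]
eef_rot: [0.428, 1.569, 0.076]
force: [3.6, 2.4, -2.5]
grip_width: 0.0226
```

```bash
python3 c.py;  python3 -c "
from c import *
print(rows(-191,-8,20).tolist())"
```

```text
5.2833 [ 0.5147 -0.1662  0.2066] r 0.0546 ang 167.49 [ 3.6  2.4 -2.5] 0.022562120778906226
[[2.0, 7.4], [3.0, 7.1], [4.0, 6.6], [4.8, 6.0], [5.6, 5.2], [6.3, 4.4], [6.8, 3.5], [7.3, 2.5], [7.5, 1.5], [7.7, 0.4], [7.6, -0.7], [7.5, -1.7], [7.2, -2.7], [6.7, -3.7], [6.1, -4.6], [5.4, -5.4], [4.6, -6.1], [3.7, -6.7], [2.7, -7.2], [1.7, -7.5]]
```

>>> jog_arm(rows=[0.002,0.0074,0,0,0,0,1,0.003,0.0071,0,0,0,0,1,0.004,0.0066,0,0,0,0,1,0.0048,0.006,0,0,0,0,1,0,0,0,0,0,0,1])

```text
time_s: 5.7
ee_pos: [0.5288, -0.14, 0.2066]
eef_rot: [0.227, 1.57, -0.126]
force: [4.3, 1.4, -1.7]
grip_width: 0.0222
```

```bash
python3 c.py
```

```text
5.7 [ 0.5288 -0.14    0.2066] r 0.0546 ang 135.91 [ 4.3  1.4 -1.7] 0.02215656612882611
```

>>> jog_arm(rows=[0.0056,0.0052,0,0,0,0,1,0.0063,0.0044,0,0,0,0,1,0.0068,0.0035,0,0,0,0,1,0,0,0,0,0,0,1])

```text
time_s: 6.03
ee_pos: [0.5478, -0.1271, 0.2066]
eef_rot: [0.37, 1.57, 0.018]
force: [4.4, -1.0, -1.3]
grip_width: 0.0224
```

```bash
python3 c.py; python3 -c "
from c import *
print(rows(-247,-5,24).tolist())"
```

```text
6.0333 [ 0.5478 -0.1271  0.2066] r 0.0547 ang 111.62 [ 4.4 -1.  -1.3] 0.022376002013822234
[[4.5, 1.7], [4.6, 1.3], [4.7, 0.9], [4.8, 0.5], [4.8, 0.0], [4.8, -0.4], [4.7, -0.8], [4.6, -1.2], [4.5, -1.6], [4.4, -2.0], [4.2, -2.4], [4.0, -2.7], [3.7, -3.1], [3.4, -3.4], [3.1, -3.6], [2.8, -3.9], [2.4, -4.1], [2.1, -4.3], [1.7, -4.5], [1.3, -4.6], [0.9, -4.7], [0.5, -4.8], [0.0, -4.8], [-0.4, -4.8]]
```

Now 5° steps, two or three at a time, watching the force.

>>> jog_arm(rows=[0.0045,0.0017,0,0,0,0,1,0.0046,0.0013,0,0,0,0,1,0.0047,0.0009,0,0,0,0,1,0,0,0,0,0,0,1])

```text
time_s: 6.37
ee_pos: [0.5613, -0.1236, 0.2066]
eef_rot: [0.349, 1.57, -0.003]
force: [3.2, -2.6, -0.4]
grip_width: 0.0222
```

>>> jog_arm(rows=[0.0048,0.0005,0,0,0,0,1,0.0048,0,0,0,0,0,1,0,0,0,0,0,0,1])

```text
time_s: 6.62
ee_pos: [0.5708, -0.1232, 0.2066]
eef_rot: [0.565, 1.57, 0.212]
force: [3.0, -3.0, 0.2]
grip_width: 0.0226
```

>>> jog_arm(rows=[0.0048,-0.0004,0,0,0,0,1,0.0047,-0.0008,0,0,0,0,1,0,0,0,0,0,0,1])

```text
time_s: 6.87
ee_pos: [0.5767, -0.1247, 0.2065]
eef_rot: [-2.827, 1.561, 3.103]
force: [-31.5, -3.2, 11.1]
grip_width: 0.0225
```

>>> jog_arm(rows=[0.0046,-0.0012,0,0,0,0,1,0.0045,-0.0016,0,0,0,0,1,0,0,0,0,0,0,1])

```text
time_s: 7.12
ee_pos: [0.5894, -0.1283, 0.2067]
eef_rot: [-0.43, 1.569, -0.784]
force: [2.2, -1.9, -1.6]
grip_width: 0.0051
```

The wheel met the stop (31 N), and the second of my two batched calls then pulled the pads off the handle. I'll back away, open, look and regrip, then check the stop again gently.

>>> jog_arm(rows=[0.008,-0.003,0,0,0,0,1,0,0,0.03,0,0,0,1,0,0,0.04,0,0,0,0.5,0,0,0.03,0,0,0,0,-0.01,-0.005,0.02,0,0,0,0,-0.01,-0.005,0,0,0,0,0,0,0,0,0,0,0,0,0,0,0,0,0,0,0])

```text
time_s: 7.78
ee_pos: [0.5768, -0.1399, 0.3265]
eef_rot: [1.574, 1.57, 1.221]
force: [-0.1, -0.4, -0.1]
grip_width: 0.0371
```

```bash
python3 - <<'E'
from h import *
import pickle
m=ctrl.camera_model("wrist"); o=ctrl.get_obs(); p,d=ctrl.camera("wrist"); cv2.imwrite("pics/w3.png",p[:,:,::-1]); pickle.dump((m,o,d),open("w3.pkl","wb"))
print(o['ee_pos'],o['force'],o['grip_width'])
from stem import stem; print(stem(m,d))
E
```

```text
[ 0.57684889 -0.13991096  0.32645179] [-0.07387648 -0.37845211 -0.0824254 ] 0.03713206267799099
(70, 154, np.float64(184.05851347884945), np.float64(183.98497848633173), np.float64(183.40941984175637), np.float64(183.33743433724263))
```

View pics/w3.png

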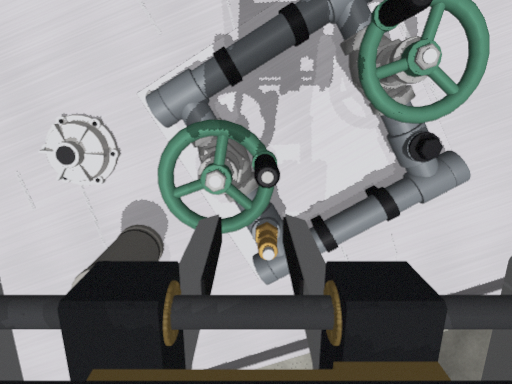

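The stem is now flush with its nut (0.6 mm within depth bias), so the valve is shut. The handle top is at (267,177) in the picture.

```bash
python3 - <<'E'
from h import *
import pickle
m,o,d=pickle.load(open("w3.pkl","rb"))
p=cv2.imread("pics/w3.png"); g=cv2.inRange(cv2.cvtColor(p,cv2.COLOR_BGR2HSV),(65,90,40),(90,255,255))
g[:,300:]=0
cs,_=cv2.findContours(g,cv2.RETR_EXTERNAL,cv2.CHAIN_APPROX_NONE)
h=cv2.convexHull(max(cs,key=len)).reshape(-1,2); h=h[h[:,0]<250];c,r=circ(plane(m,h,.172)); print(c,r)
for uv in ((267,177),):
    P=plane(m,[uv],.245)[0]; e=P[:2]-[.568,-.178]; print(P,np.degrees(np.arctan2(e[1],e[0])),np.hypot(*e))
cv2.imwrite("pics/w3z.png",cv2.resize(p[140:200,230:300],None,fx=8,fy=8,interpolation=cv2.INTER_CUBIC))
E
```

```text
[ 0.56796155 -0.1775605 ] 0.06250794116708355
[ 0.5680741  -0.12280204  0.245     ] 89.92308736132948 0.05519800830349041
```

View pics/w3z.png

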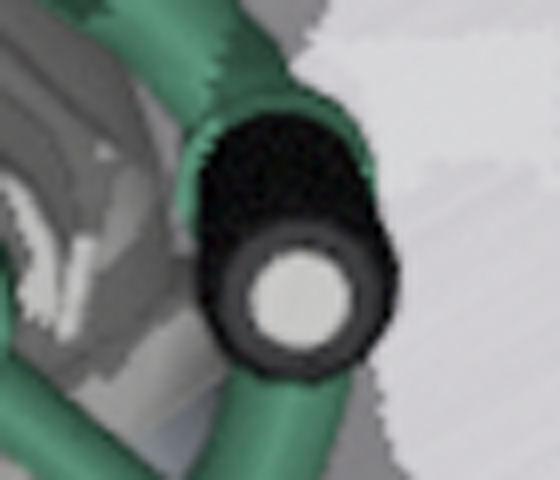

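I'll turn the jaws to lie along x, which is tangential at the stop, so the pads push the handle squarely.

>>> jog_arm(rows=[-0.001,0.002,0,0,0,-7,0,-0.001,0.002,0,0,0,-7,0,-0.001,0.002,0,0,0,-7,0,-0.001,0.002,0,0,0,-7,0,-0.001,0.002,0,0,0,-7,0,-0.001,0.002,0,0,0,-7,0,-0.001,0.002,0,0,0,-7,0,-0.001,0.002,0,0,0,-7,0])

```text
time_s: 8.5
ee_pos: [0.5691, -0.1235, 0.3255]
eef_rot: [-2.326, 1.569, 2.621]
force: [0.3, 0.2, -0.3]
grip_width: 0.093
```

>>> jog_arm(rows=[-0.001,0.001,0,0,0,-7,0,0,0,0,0,0,-7,0,0,0,0,0,0,0,0,0,0,0,0,0,0,0])

```text
time_s: 8.83
ee_pos: [0.568, -0.1228, 0.3258]
eef_rot: [-2.023, 1.57, 2.69]
force: [-0.1, -0.2, 0.4]
grip_width: 0.0943
```

```bash
python3 - <<'E'
from h import *
import pickle
from scipy.spatial.transform import Rotation as R
m=ctrl.camera_model("wrist"); o=ctrl.get_obs(); p,d=ctrl.camera("wrist"); cv2.imwrite("pics/w4.png",p[:,:,::-1]); pickle.dump((m,o,d),open("w4.pkl","wb"))
print(o['ee_pos'],o['force'],o['grip_width'],o['qpos']);print(R.from_euler('xyz',o['eef_rot']).as_matrix().round(3))
E
```

```text
[ 0.56804111 -0.12279592  0.32583041] [-0.12838092 -0.16137206  0.39687943] 0.09426200357928989 [-2.76019327e-01  3.16035912e-01  1.22580309e+00  2.18736978e-04
  1.60098632e+00 -2.76597923e-01]
[[-0.001  1.     0.001]
 [ 0.001  0.001 -1.   ]
 [-1.    -0.001 -0.001]]
```

View pics/w4.png

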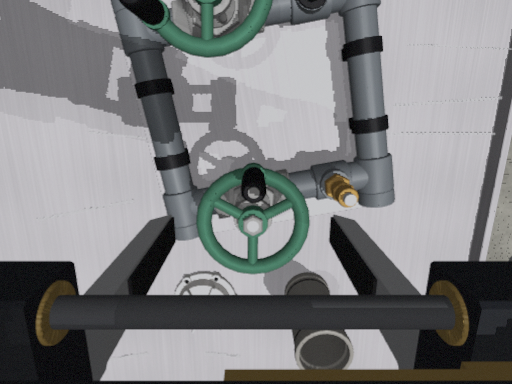

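The handle (253,192) is centred between the open fingers. I'll descend and close.

>>> jog_arm(rows=[0,0,-0.03,0,0,0,0,0,0,-0.03,0,0,0,0,0,0,-0.03,0,0,0,0,0,0,-0.02,0,0,0,0,0,0,-0.01,0,0,0,0,0,0,0,0,0,0,1,0,0,0,0,0,0,1,0,0,0,0,0,0,1], squeeze=45)

```text
time_s: 9.55
ee_pos: [0.5684, -0.1233, 0.2082]
eef_rot: [1.329, 1.568, -0.244]
force: [0.5, 0.0, 0.4]
grip_width: 0.0775
```

>>> jog_arm(rows=[0,0,0,0,0,0,1,0,0,0,0,0,0,1,0,0,0,0,0,0,1,0,0,0,0,0,0,1,0,0,0,0,0,0,1,0,0,0,0,0,0,1,0,0,0,0,0,0,1,0,0,0,0,0,0,1])

```text
time_s: 10.22
ee_pos: [0.5679, -0.1231, 0.2067]
eef_rot: [1.598, 1.57, 0.024]
force: [4.1, -0.2, -1.1]
grip_width: 0.0239
```

>>> jog_arm(rows=[0,0,0,0,0,0,1,0,0,0,0,0,0,1,0,0,0,0,0,0,1])

```text
time_s: 10.47
ee_pos: [0.5679, -0.1231, 0.2066]
eef_rot: [1.513, 1.57, -0.061]
force: [2.3, -0.0, -1.1]
grip_width: 0.0226
```

```bash
python3 c.py
```

```text
10.4667 [ 0.5679 -0.1231  0.2066] r 0.0549 ang 90.08 [ 2.3 -0.  -1.1] 0.022585742702738436
```

>>> jog_arm(rows=[0.002,0,0,0,0,0,1,0,0,0,0,0,0,1])

```text
time_s: 10.63
ee_pos: [0.5696, -0.1231, 0.2066]
eef_rot: [-1.652, 1.57, 3.056]
force: [-2.6, 0.1, 2.1]
grip_width: 0.0221
```

>>> jog_arm(rows=[0.002,0,0,0,0,0,1,0,0,0,0,0,0,1])

```text
time_s: 10.8
ee_pos: [0.5718, -0.1232, 0.2066]
eef_rot: [-1.507, 1.57, -3.082]
force: [-3.3, -0.3, 1.2]
grip_width: 0.0223
```

>>> jog_arm(rows=[0.001,0,0,0,0,0,1,0,0,0,0,0,0,1])

```text
time_s: 10.97
ee_pos: [0.5723, -0.1232, 0.2066]
eef_rot: [-1.571, 1.569, 3.137]
force: [-6.9, -0.6, 3.8]
grip_width: 0.0224
```

>>> jog_arm(rows=[0.001,0,0,0,0,0,1,0,0,0,0,0,0,1])

```text
time_s: 11.13
ee_pos: [0.5725, -0.1232, 0.2066]
eef_rot: [-1.605, 1.567, 3.103]
force: [-15.1, 0.4, 7.1]
grip_width: 0.0222
```

>>> jog_arm(rows=[0.001,0,0,0,0,0,1,0,0,0,0,0,0,1])

```text
time_s: 11.3
ee_pos: [0.5726, -0.1232, 0.2065]
eef_rot: [-1.626, 1.565, 3.082]
force: [-22.6, 0.6, 9.3]
grip_width: 0.022
```

>>> jog_arm(rows=[0,0,0,0,0,0,1])

```text
time_s: 11.38
ee_pos: [0.5726, -0.1232, 0.2066]
eef_rot: [-1.624, 1.565, 3.085]
force: [-22.3, 1.2, 9.6]
grip_width: 0.0222
```

```bash
python3 c.py
```

```text
11.3833 [ 0.5726 -0.1232  0.2066] r 0.055 ang 85.17 [-22.3   1.2   9.6] 0.022195587355737456
```

The stop is firm: 22 N, with the tip at x=0.5726 and about 0.5722 at first contact, an angle of about 85.5°. Next I unload and open two turns anticlockwise.

```bash
python3 -c "
from c import *
for k in range(3): print(rows(85.5+120*k,15,8).tolist())"
```

```text
[[-14.3, -0.8], [-13.7, -4.4], [-12.0, -7.8], [-9.6, -10.7], [-6.5, -12.8], [-3.0, -14.0], [0.8, -14.3], [4.4, -13.7]]
[[7.8, -12.0], [10.7, -9.6], [12.8, -6.5], [14.0, -3.0], [14.3, 0.8], [13.7, 4.4], [12.0, 7.8], [9.6, 10.7]]
[[6.5, 12.8], [3.0, 14.0], [-0.8, 14.3], [-4.4, 13.7], [-7.8, 12.0], [-10.7, 9.6], [-12.8, 6.5], [-14.0, 3.0]]
```

>>> jog_arm(rows=[-0.003,0,0,0,0,0,1,0,0,0,0,0,0,1])

```text
time_s: 11.55
ee_pos: [0.5716, -0.1232, 0.2066]
eef_rot: [1.566, 1.571, -0.009]
force: [-4.2, -0.7, 0.7]
grip_width: 0.0221
```

```bash
python3 c.py
```

```text
11.55 [ 0.5716 -0.1232  0.2066] r 0.055 ang 86.24 [-4.2 -0.7  0.7] 0.02206001141199046
```

>>> jog_arm(rows=[-0.0143,-0.0008,0,0,0,0,1,-0.0137,-0.0044,0,0,0,0,1,-0.012,-0.0078,0,0,0,0,1,-0.0096,-0.0107,0,0,0,0,1,-0.0065,-0.0128,0,0,0,0,1,-0.003,-0.014,0,0,0,0,1,0.0008,-0.0143,0,0,0,0,1,0.0044,-0.0137,0,0,0,0,1])

```text
time_s: 12.22
ee_pos: [0.5185, -0.2014, 0.2067]
eef_rot: [2.216, 1.568, 0.642]
force: [10.5, 10.7, -3.7]
grip_width: 0.0223
```

```bash
python3 c.py
```

```text
12.2167 [ 0.5185 -0.2014  0.2067] r 0.0548 ang -154.68 [10.5 10.7 -3.7] 0.022263953565067593
```

>>> jog_arm(rows=[0.0078,-0.012,0,0,0,0,1,0.0107,-0.0096,0,0,0,0,1,0.0128,-0.0065,0,0,0,0,1,0.014,-0.003,0,0,0,0,1,0.0143,0.0008,0,0,0,0,1,0.0137,0.0044,0,0,0,0,1,0.012,0.0078,0,0,0,0,1,0.0096,0.0107,0,0,0,0,1])

```text
time_s: 12.88
ee_pos: [0.6135, -0.21, 0.2066]
eef_rot: [0.22, 1.569, -1.356]
force: [-5.9, -3.0, 3.7]
grip_width: 0.0223
```

```bash
python3 c.py
```

```text
12.8833 [ 0.6135 -0.21    0.2066] r 0.0556 ang -35.09 [-5.9 -3.   3.7] 0.02229174134090596
```

>>> jog_arm(rows=[0.0065,0.0128,0,0,0,0,1,0.003,0.014,0,0,0,0,1,-0.0008,0.0143,0,0,0,0,1,-0.0044,0.0137,0,0,0,0,1,-0.0078,0.012,0,0,0,0,1,-0.0107,0.0096,0,0,0,0,1,-0.0128,0.0065,0,0,0,0,1,-0.014,0.003,0,0,0,0,1])

```text
time_s: 13.55
ee_pos: [0.5722, -0.123, 0.2066]
eef_rot: [1.05, 1.568, -0.524]
force: [4.9, -9.8, -1.9]
grip_width: 0.0222
```

```bash
python3 c.py
```

```text
13.55 [ 0.5722 -0.123   0.2066] r 0.0552 ang 85.61 [ 4.9 -9.8 -1.9] 0.022226878154977165
```

One full turn is done, at 85.6°. Now the second.

>>> jog_arm(rows=[-0.0143,-0.0008,0,0,0,0,1,-0.0137,-0.0044,0,0,0,0,1,-0.012,-0.0078,0,0,0,0,1,-0.0096,-0.0107,0,0,0,0,1,-0.0065,-0.0128,0,0,0,0,1,-0.003,-0.014,0,0,0,0,1,0.0008,-0.0143,0,0,0,0,1,0.0044,-0.0137,0,0,0,0,1])

```text
time_s: 14.22
ee_pos: [0.5185, -0.2014, 0.2067]
eef_rot: [2.232, 1.568, 0.658]
force: [11.1, 10.6, -2.2]
grip_width: 0.0225
```

```bash
python3 c.py
```

```text
14.2167 [ 0.5185 -0.2014  0.2067] r 0.0548 ang -154.69 [11.1 10.6 -2.2] 0.022473812782804966
```

>>> jog_arm(rows=[0.0078,-0.012,0,0,0,0,1,0.0107,-0.0096,0,0,0,0,1,0.0128,-0.0065,0,0,0,0,1,0.014,-0.003,0,0,0,0,1,0.0143,0.0008,0,0,0,0,1,0.0137,0.0044,0,0,0,0,1,0.012,0.0078,0,0,0,0,1,0.0096,0.0107,0,0,0,0,1])

```text
time_s: 14.88
ee_pos: [0.6135, -0.21, 0.2066]
eef_rot: [0.215, 1.569, -1.361]
force: [-6.9, -2.3, 3.5]
grip_width: 0.0225
```

```bash
python3 c.py
```

```text
14.8833 [ 0.6135 -0.21    0.2066] r 0.0556 ang -35.07 [-6.9 -2.3  3.5] 0.022532168659471222
```

>>> jog_arm(rows=[0.0065,0.0128,0,0,0,0,1,0.003,0.014,0,0,0,0,1,-0.0008,0.0143,0,0,0,0,1,-0.0044,0.0137,0,0,0,0,1,-0.0078,0.012,0,0,0,0,1,-0.0107,0.0096,0,0,0,0,1,-0.0128,0.0065,0,0,0,0,1,-0.007,0.0018,0,0,0,0,1])

```text
time_s: 15.55
ee_pos: [0.5786, -0.124, 0.2067]
eef_rot: [0.987, 1.569, -0.587]
force: [4.3, -3.3, -3.8]
grip_width: 0.0222
```

>>> jog_arm(rows=[-0.003,0.0005,0,0,0,0,1,-0.003,0.0005,0,0,0,0,1,0,0,0,0,0,0,1,0,0,0,0,0,0,1])

```text
time_s: 15.88
ee_pos: [0.5728, -0.1233, 0.2067]
eef_rot: [-2.284, 1.57, 2.425]
force: [-1.8, 1.9, 0.7]
grip_width: 0.0219
```

```bash
python3 c.py
```

```text
15.8833 [ 0.5728 -0.1233  0.2067] r 0.0549 ang 84.94 [-1.8  1.9  0.7] 0.021894962228415814
```

>>> jog_arm(rows=[-0.0008,0,0,0,0,0,1,0,0,0,0,0,0,1,0,0,0,0,0,0,1,0,0,0,0,0,0,1])

```text
time_s: 16.22
ee_pos: [0.5723, -0.1233, 0.2067]
eef_rot: [1.75, 1.57, 0.176]
force: [3.4, 1.0, -0.1]
grip_width: 0.0223
```

```bash
python3 - <<'E'
from h import *
from stem import stem
import pickle
m=ctrl.camera_model("wrist"); o=ctrl.get_obs(); p,d=ctrl.camera("wrist"); cv2.imwrite("pics/w5.png",p[:,:,::-1]); pickle.dump((m,o,d),open("w5.pkl","wb"))
print(stem(m,d))
p,d=ctrl.camera("scene"); cv2.imwrite("pics/s5.png",cv2.resize(p[130:280,140:320,::-1],None,fx=4,fy=4))
E
python3 c.py
```

```text
(72, 252, np.float64(191.77723643243297), np.float64(191.75879577304477), np.float64(183.39527682132146), np.float64(183.25985898989052))
16.3167 [ 0.5722 -0.1233  0.2067] r 0.0549 ang 85.66 [ 4.7  2.3 -0.6] 0.022194237349040045
```

View pics/w5.png

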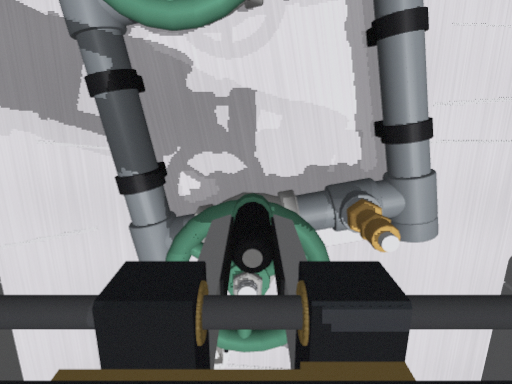

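View pics/s5.png

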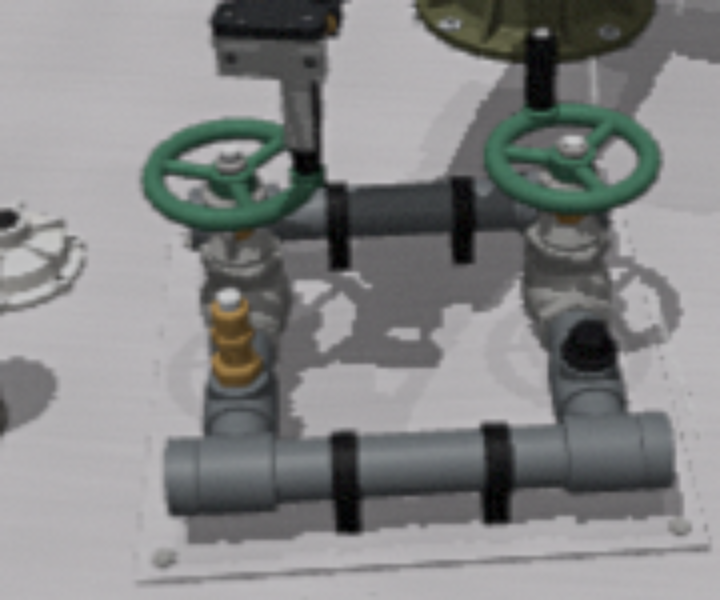

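The stem stands 8.4 mm proud, which fits two turns. The handle is gripped at 85.7°, against about 85.5° at the stop. A last check that it holds still.

>>> jog_arm(rows=[0,0,0,0,0,0,1,0,0,0,0,0,0,1,0,0,0,0,0,0,1,0,0,0,0,0,0,1,0,0,0,0,0,0,1,0,0,0,0,0,0,1])

```text
time_s: 16.82
ee_pos: [0.572, -0.1233, 0.2067]
eef_rot: [2.618, 1.571, 1.043]
force: [3.9, 2.7, 0.5]
grip_width: 0.0224
```

```bash
python3 c.py; python3 -c "
from station import ctrl
print(ctrl.hand_in())"
```

```text
16.8167 [ 0.572  -0.1233  0.2067] r 0.0548 ang 85.84 [3.9 2.7 0.5] 0.022422496550386146
the job is handed in; nothing more can be done
None
```

I closed the probe branch's valve (valve b, on the -y side) by its crank handle to its stop, then backed it off two full turns. I handed in at 16.8 s with the gripper still holding the handle.

- **Slip at the stop:** the first time the wheel met the stop (about 31 N), I pushed on and the pads slipped off the handle. The wheel sprang back a few degrees. I regripped with the jaws turned square to the push and closed it again to a firm stop: 22 N with the tool no longer moving, handle at about 85.5°. I counted the two turns from there.
- **Final position:** the handle is at about 85.8°, within about half a degree of exactly two turns. The stem stands 8.4 mm above its nut; it read 0.6 mm when shut, so it has risen about 7.8 mm against the 8 mm expected.
- **Holding:** in the last half second before hand-in the tip crept 0.2 to 0.3 mm, about 0.2° at the handle. The force there was about 4 N, so the wheel was not perfectly motionless.
- **Other things on the bench:** the other valve looks unchanged in the last scene picture, and the arm never came near the loose parts. I did not measure any of them again.

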